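# Swing the date stamp to the blue tub and stamp its lid

## Robot

A 6-joint arm with a two-finger parallel gripper is mounted at the origin on the work surface. World frame = base frame: x ahead of the robot, y to its left, z up, the work surface at z = 0. Lengths are in m, angles in degrees, forces in N, time in s.
With the tool pointing down it reaches from about 0.4 to 0.825 m from the base axis. Payload 7 kg.
Tool frame: the origin (TCP) lies at the very end of the fingers, on their centre line; the grasp point (between the pads) lies 19 mm behind it; x points along the fingers, z is the direction in which the jaws open and shut, and the axes are right-handed (so a half turn about x gives the same grasp; the last joint's range is limited). The gripper opens to 88 mm and grips with 3 to 60 N. Pads are 19 mm wide; open, the fingers measure 130 mm over their backs; the gripper's body (78 mm by 193 mm) begins 47 mm behind the grasp point.
Start: joints at [86.752, 20.546, 0.682, 0, -70.136, -16.507], TCP at [0.228, 0.635, 0.227] pointing down, gripper open.
Joint ranges: [-176.03, 176.03], [-82.01, 121.73], [-58.28, 71.71], [-173.87, 95.51], [-174.79, -0.11], [-173.66, 173.66]. Speed limits (degrees/s): [136.94, 136.94, 172.46, 180, 180, 180].

## Interface

Orientations are given as [roll, pitch, yaw] about the fixed x, y, z axes, in that order (R = Rz(yaw) Ry(pitch) Rx(roll)).
In Python, from plant import sensors, cams, workorder gives the robot as it stands. The module is installed in compiled form; this text tells all that it offers.
- The arm moves only by the shell command python3 -m handwheel 'ROWS' [OPENING] [FORCE]. ROWS is JSON, one flat list of numbers, 4 for each row, row after row: the shift along the tool's x, y, z in cm, then the turn about the tool's x in degrees. A call has exactly 10 rows; each row is the pose to reach, as a shift and turn from the pose commanded when the call began, along the tool's axes at that moment; what a row does not reach only later rows make up. A row lasts 1/8 s, in which the tool goes at most 62.5 mm and 10.7 degrees, less where a joint would pass 70% of its speed; a pose out of reach is approached as far as the arm can. A call with a gripper value outside its range is refused whole. OPENING is the finger opening in cm, from 0 to 8.76, set as the call begins (- or left out, the last holds). The fingers move at their own pace and stop on an object; FORCE is the grip in N (left out, the last holds). Time passes only in rows, so rows that repeat a pose let the fingers close, or fill a call up. It gives the time, the measured TCP pose, the force and the opening at its end, in the units of the state.
- sensors.get_state(): the state, without advancing time (a new reading comes with each control period).
- cams.capture(name): name is "scene" or "top"; returns a dict with "image" (480x640x3 uint8, red, green, blue), "fov_y" (degrees; the focal length in pixels is half the picture's height over the tangent of half this angle, whatever the lens; pixels are square), "cx", "cy" (the principal point, pixels), "xyz" and "rotation" of the camera in the world. Camera axes: x right, y down, z forward; pixel columns grow to the right and rows downward; lengths in m; the calibration is good to about 2 mm. A picture is of the moment at which its call begins. There is no depth.
- workorder.close_job(): hands the job in, once; it reports no verdict.
The state is a dict: "time_s": time; "joints": joint angles; "qd": joint speeds; "joint_torque": joint torques, N m; "tcp_pos": TCP position; "eef_rot": TCP orientation; "contact_force": force on the tool from outside, world axes, zero at the start; "moment": the same for the moment, N m; "gripper_width": finger opening in m.
Only numpy, scipy, OpenCV 4.12 (cv2) and the standard library are available. Lean on these libraries where they do the work, as an engineer would, in place of code of your own. Each camera call takes 0.05 s, during which the arm holds its last target.

## Task

The date stamp is parked. Pull the red ring outwards against its spring, swing the arm round until the stamp is over the tub with the blue lid and let the pin snap fully home in that hole. Then press the black knob down until the stamp sits on the blue lid, hold it there for half a second and let it spring back up, without stamping the other tubs or shifting any tub or anything else on the table.

Things in the scene. Friction and masses are not known exactly. Their poses are not given: they have to be found in the camera images.
- pivot (a point): Vertical swing axis of the date-stamping station, at ring height (125 mm above the table). The grey base plate (360 mm wide, 12 mm thick, fixed to the table) lies mostly on the robot's side of it. A fixed silver index disc of 64 mm radius, with four 14 mm wide, 16 mm deep notches in its rim 34 degrees apart, is centred on it; black cap on top, up to 158 mm high.
- swing (a joint): Angle (rad) of the blue swing arm about the pivot, positive counter-clockwise seen from above. 0 = where it starts, in the parking hole with no tub; the next holes, each with a tub under the stamp, are at 0.593, 1.187 and 1.780. End stops 0.05 beyond the first and last hole. Turns easily (about 1 N at the ring) once the pin is out and stays where it is left. The pin has about 0.025 rad of play either way in a hole.
- plunger (a joint): Travel (m) of the spring plunger outwards along the arm, away from the pivot: 0 = fully home in a hole, stop at 0.022. Its brass pin is clear of the disc beyond about 0.013; released between holes it rests on the rim at about 0.0115, and a push on the arm lets it snap into the hole it meets. The spring pulls it in: 5 N at 0, 8 N at 0.014. It turns with the arm.
- ring (a point): Centre of the red pull ring at the outer end of the plunger, 238 mm from the pivot at rest. The ring lies flat at 125 mm height: opening 56 mm across, bar 12 mm thick, 80 mm over all; open above and below (nothing under it down to the table or the 12 mm base plate). Closed fingertips fit down into it from above. The outward pull direction is from the pivot to this point.
- stamp (a joint): Travel (m) of the date stamp downwards: 0 = up, its pad meets a lid at 0.020, bare stop at 0.030. Spring: about 3 N at 0, 7 N at 0.020; it springs back up when let go.
- knob (a point): Centre of the top face of the stamp's round black push knob (42 mm across, top 176 mm above the table when up), on the arm 145 mm from the pivot, on the line from pivot to ring. Press it straight down.
- pad (a point): Centre of the underside of the stamp's rubber pad (52 mm across), 100 mm above the table when up, on the knob's axis.
- lid_blue (a point): Centre of the top of the blue lid of a white round tub, 76 mm across, 66 mm tall, loose on a rubber disc of the base plate (lid top 80 mm above the table), 145 mm from the pivot under one of the arm's holes. Which colour stands at which hole varies.
- lid_yellow (a point): Centre of the top of the yellow lid of a white round tub, 76 mm across, 66 mm tall, loose on a rubber disc of the base plate (lid top 80 mm above the table), 145 mm from the pivot under one of the arm's holes. Which colour stands at which hole varies.
- lid_green (a point): Centre of the top of the green lid of a white round tub, 76 mm across, 66 mm tall, loose on a rubber disc of the base plate (lid top 80 mm above the table), 145 mm from the pivot under one of the arm's holes. Which colour stands at which hole varies.
- oil_bottle: Bystander: glass oil bottle with a yellow cap, 72 mm across, 200 mm tall; origin at the centre of its underside.
- sauce_jar: Bystander: glass jar with a red cap, 76 mm across, 100 mm tall; origin at the centre of its underside.
- bowl: Bystander: white bowl, 130 mm across, 55 mm tall; origin at the centre of its underside.
- can: Bystander: green-labelled can, 74 mm across, 110 mm tall; origin at the centre of its underside.
- carton: Bystander: cardboard carton 100 x 140 x 90 mm; origin at the centre of its underside.
- spatula: Bystander: orange-handled spatula lying flat; origin is in its handle-to-blade middle, on the table.
Not all that is in view belongs to the job. What is shaped like the part that bears lid_yellow but purple is not meant.

How it is judged:
By the outcome, as a careful person would: the job done as asked, in the order asked, and still so for the second after the job is handed in, with the robot touching nothing.
It also fails if it takes over 64 s, if anything falls off the work surface, if the arm or the gripper's body presses on something with over 40 N, if the wrist force passes 120 N, or if a joint passes its speed limit or range.

## Working session

There is one attempt and no reset: what is moved stays moved. The work goes in short steps, Python scripts to look and compute and a shell command to move; the robot and the scene stay as the last step left them, time stands still between calls to the robot, and variables do not carry over. Pictures are saved under pics/ and viewed, and the job is handed in when it is done.

```bash
mkdir -p pics; cat > h.py <<'E'
import numpy as np,cv2
from plant import sensors,cams,workorder
def cap(n,f=None):
    c=cams.capture(n)
    if f: cv2.imwrite('pics/'+f,c['image'][:,:,::-1])
    return c
def ray(c,u,v):
    f=240/np.tan(np.radians(c['fov_y'])/2)
    d=np.array([(u-c['cx'])/f,(v-c['cy'])/f,1.]);R=np.array(c['rotation'])
    return np.array(c['xyz']),R@(d/np.linalg.norm(d))
def plane(c,u,v,z):
    o,d=ray(c,u,v);return o+d*(z-o[2])/d[2]
def tri(c1,p1,c2,p2):
    o1,d1=ray(c1,*p1);o2,d2=ray(c2,*p2)
    A=np.stack([d1,-d2],1);s=np.linalg.lstsq(A,o2-o1,rcond=None)[0]
    a=o1+s[0]*d1;b=o2+s[1]*d2
    return (a+b)/2,np.linalg.norm(a-b)
E
python3 - <<'E'
from h import *
import pickle
s=sensors.get_state();print(s)
a={n:cap(n,n+'0.png') for n in('scene','top')}
for n in a:print(n,{k:v for k,v in a[n].items() if k!='image'})
pickle.dump(a,open('c0.pkl','wb'))
E
```

```text
{'time_s': 0.0, 'joints': array([ 8.67529422e+01,  2.05900975e+01,  6.34361634e-01, -1.98041565e-02,
       -7.01341959e+01, -1.65065667e+01]), 'qd': array([-0.03684765, -0.01269097,  0.10369522,  0.04530733, -0.01759197,
        0.01743769]), 'joint_torque': array([-8.50701781e-04, -5.82715201e+01,  2.93045032e+01,  6.99696243e+00,
        6.78741460e-03, -1.82759322e-04]), 'tcp_pos': array([0.22800049, 0.63482334, 0.22564323]), 'eef_rot': array([   4.81216332,   89.90816072, -104.94820567]), 'contact_force': array([ 0.29050101, -0.92733634,  0.77679447]), 'moment': array([ 0.01135178,  0.01191353, -0.01507355]), 'gripper_width': 0.08752881430632584}
scene {'fov_y': 52.19186149846191, 'cx': 326.7267764078362, 'cy': 236.0890749553422, 'xyz': array([1.0348635 , 0.74775367, 1.16622912]), 'rotation': array([-139.01988495,    1.14964356,  145.33678157])}
top {'fov_y': 47.94534625908707, 'cx': 316.80001374368544, 'cy': 243.11530695294098, 'xyz': array([0.28219507, 0.00284431, 1.55783947]), 'rotation': array([-169.82077944,    0.44653436,  -91.05628408])}
```

```bash
sed -i "s/R=np.array(c\['rotation'\])/R=rot(c['rotation'])/" h.py; cat >> h.py <<'E'
from scipy.spatial.transform import Rotation
def rot(r): return Rotation.from_euler('xyz',r,degrees=True).as_matrix()
E
python3 -c "
from h import *
s=sensors.get_state();print(np.round(rot(s['eef_rot']),3))"
```

```text
[[-0.     0.941 -0.338]
 [-0.001 -0.338 -0.941]
 [-1.     0.     0.001]]
```

View pics/scene0.png

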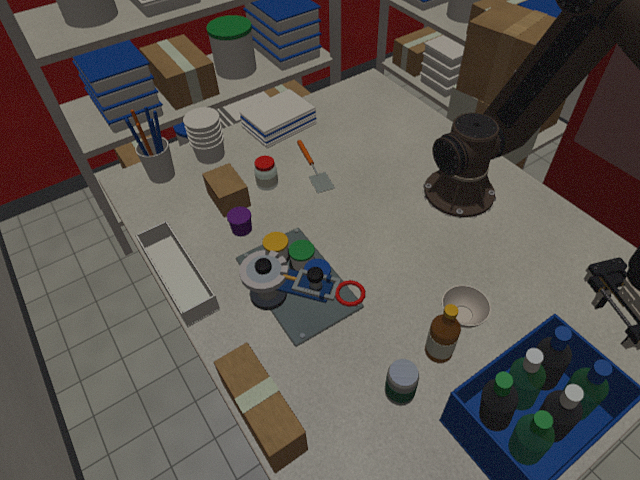

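View pics/top0.png

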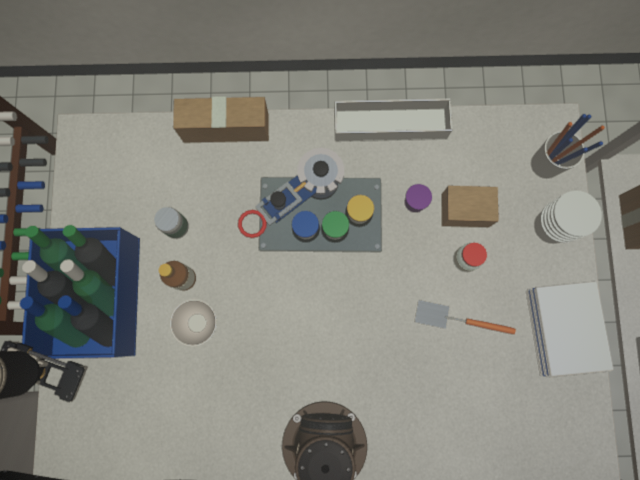

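Top view: red ring about (252,224), black knob (278,200), cap (320,168). Blue lid (306,226), green (336,226), yellow (361,209); the purple decoy tub is off the plate at (418,197). Blue appears to be at the next hole. I'll enlarge this and measure from both views.

```bash
python3 - <<'E'
from h import *
import pickle
a=pickle.load(open('c0.pkl','rb'))
t=a['top']['image'][130:270,220:440,::-1];s=a['scene']['image'][220:350,220:390,::-1]
cv2.imwrite('pics/cropt.png',cv2.resize(t,None,fx=3.5,fy=3.5,interpolation=cv2.INTER_CUBIC))
cv2.imwrite('pics/crops.png',cv2.resize(s,None,fx=4.5,fy=4.5,interpolation=cv2.INTER_CUBIC))
R={'red':((0,120,60),(8,255,255)),'blue':((105,120,50),(125,255,255)),'green':((50,100,40),(75,255,255)),'yellow':((18,120,80),(32,255,255))}
for n,(x0,x1,y0,y1) in {'top':(225,395,140,260),'scene':(230,375,225,345)}.items():
    h=cv2.cvtColor(a[n]['image'],cv2.COLOR_RGB2HSV)
    for k,(l,u) in R.items():
        m=cv2.inRange(h,l,u)
        if k=='red': m|=cv2.inRange(h,(172,120,60),(180,255,255))
        z=np.zeros_like(m);z[y0:y1,x0:x1]=m[y0:y1,x0:x1]
        cs,_=cv2.findContours(z,cv2.RETR_EXTERNAL,cv2.CHAIN_APPROX_NONE)
        for c in cs:
            if cv2.contourArea(c)>40:
                print(n,k,cv2.contourArea(c),cv2.boundingRect(c),cv2.fitEllipse(c))
E
```

```text
top red 550.0 (238, 210, 28, 28) ((251.73593139648438, 223.41648864746094), (26.362327575683594, 26.663265228271484), 104.38581085205078)
top blue 476.5 (293, 211, 25, 26) ((304.900146484375, 223.65277099609375), (24.54017448425293, 24.809268951416016), 68.66445922851562)
top green 479.0 (322, 212, 26, 25) ((335.057373046875, 223.96310424804688), (24.3877010345459, 25.111705780029297), 85.383544921875)
top yellow 497.5 (347, 195, 27, 26) ((360.0245361328125, 207.83078002929688), (24.698843002319336, 25.738250732421875), 103.244384765625)
scene red 569.0 (335, 280, 30, 26) ((349.69683837890625, 292.8799743652344), (24.872194290161133, 29.2462100982666), 93.25045013427734)
scene blue 104.5 (319, 280, 14, 17) ((325.21435546875, 287.28179931640625), (10.633049964904785, 16.955860137939453), 22.340999603271484)
scene blue 140.5 (279, 280, 48, 22) ((322.1544494628906, 291.20867919921875), (16.413297653198242, 84.59806060791016), 99.66663360595703)
scene blue 78.0 (298, 275, 12, 14) ((304.0470275878906, 282.1815185546875), (10.312149047851562, 12.324241638183594), 163.78993225097656)
scene blue 226.0 (304, 259, 27, 21) ((318.55499267578125, 268.21026611328125), (18.567197799682617, 25.888580322265625), 110.67405700683594)
scene green 405.5 (288, 240, 27, 21) ((301.1904296875, 249.85308837890625), (20.320537567138672, 25.5314998626709), 85.33891296386719)
scene yellow 362.5 (262, 232, 26, 19) ((274.82342529296875, 241.03773498535156), (18.451244354248047, 25.12864112854004), 82.7803726196289)
```

View pics/cropt.png

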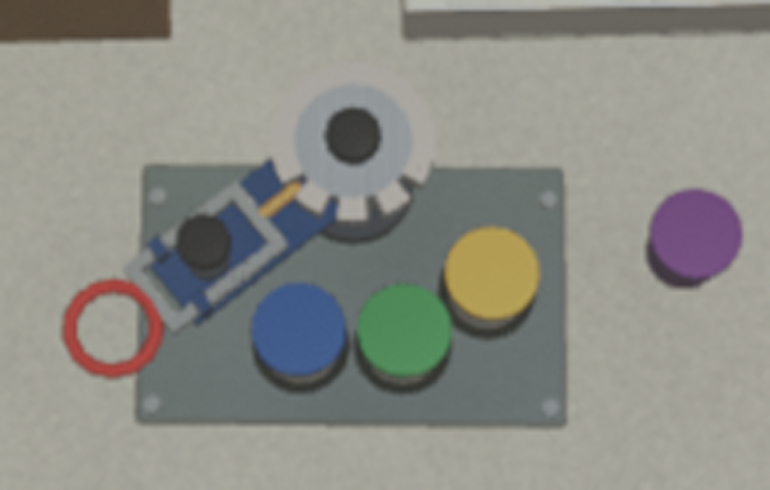

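View pics/crops.png

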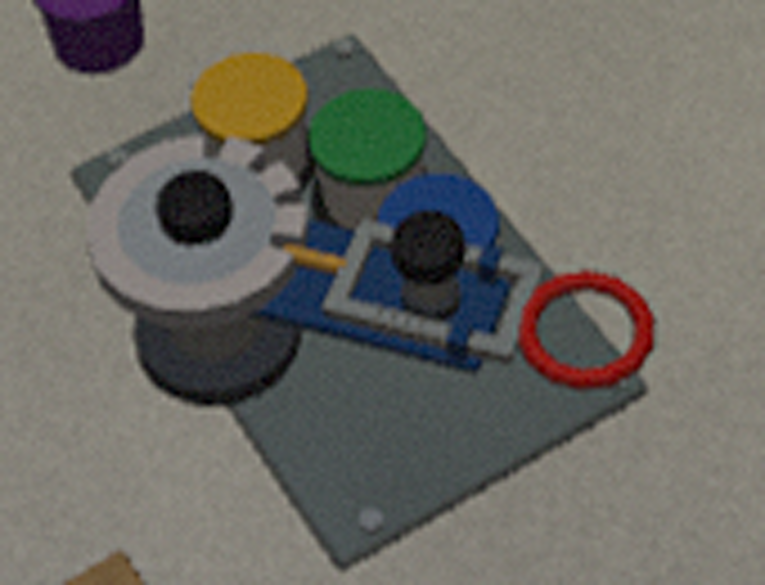

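The crops confirm it. The three tubs on the plate are blue (305,224), green (335,224) and yellow (360,208). Purple (418,197) is off the plate, so it isn't meant. The blue tub is at the hole right after parking.

```bash
python3 - <<'E'
from h import *
import pickle
a=pickle.load(open('c0.pkl','rb'));T,S=a['top'],a['scene']
P={'ring':((251.7,223.4),(349.7,292.9)),'knob':((278,198.9),(315.1,274.5)),'cap':((320.9,168.6),(263.3,266)),'green':((335,224),(301.2,249.9)),'yellow':((360,207.9),(274.8,241))}
for k,(p,q) in P.items(): print(k,*[np.round(x,4) for x in tri(T,p,S,q)])
piv=plane(T,320.9,168.6,.158);print('piv',piv,plane(S,263.3,266,.158))
r=plane(T,251.7,223.4,.131);r2=plane(S,349.7,292.9,.131);print('ring',r,r2)
k=plane(T,278,198.9,.176);print('knob',k,plane(S,315.1,274.5,.176))
for n,p in {'ring':r,'knob':k,'blue':plane(T,304.9,223.7,.08),'green':plane(T,335,224,.08),'yellow':plane(T,360,207.9,.08)}.items():
    d=(p-piv)[:2];print(n,p.round(4),np.linalg.norm(d).round(4),np.arctan2(d[1],d[0])%6.283)
E
```

```text
ring [0.5983 0.1846 0.1246] 0.0018
knob [0.6541 0.1101 0.1654] 0.0002
cap [ 0.7421 -0.0056  0.1448] 0.0005
green [ 0.6029 -0.0432  0.0751] 0.0019
yellow [ 0.6479 -0.1151  0.0767] 0.0029
piv [ 0.73800658 -0.0057281   0.158     ] [0.74570226 0.00429088 0.158     ]
ring [0.59625204 0.18438834 0.131     ] [0.6016702  0.18738066 0.131     ]
knob [0.65115204 0.10932638 0.176     ] [0.65816131 0.11675496 0.176     ]
ring [0.5963 0.1844 0.131 ] 0.2371 2.2114880734354148
knob [0.6512 0.1093 0.176 ] 0.1442 2.217425577778101
blue [0.6036 0.0418 0.08  ] 0.1425 2.801859685271548
green [ 0.6011 -0.0425  0.08  ] 0.1418 3.4035079931481125
yellow [ 0.6459 -0.1139  0.08  ] 0.142 4.007046421900334
```

```bash
cat >> h.py <<'E'
PIV=np.array([.740,-.0055]);TH=2.2105
def pos(th,r,z): return np.array([PIV[0]+r*np.cos(th),PIV[1]+r*np.sin(th),z])
def shift(p,cur=None,yawz=None):
    s=sensors.get_state();c=s['tcp_pos'] if cur is None else np.array(cur)
    R=rot(s['eef_rot']);d=R.T@(np.array(p)-c)*100
    out=[*d.round(2)]
    if yawz is not None:
        cz=np.degrees(np.arctan2(R[1,2],R[0,2]));out.append(round(-((yawz-cz+90)%180-90),2))
    return [float(x) for x in out]
E
python3 - <<'E'
from h import *
c=[.228,.635,.227]
print('ring',pos(TH,.238,.125))
print(shift(pos(TH,.238,.30),c,np.degrees(TH)+90))
for u,v,z in((165,269,.2),(172,220,.11),(193,322,.05)):
    import pickle;print(plane(pickle.load(open('c0.pkl','rb'))['top'],u,v,z))
E
```

```text
ring [0.59792406 0.1854409  0.125     ]
[-7.25, 50.01, 29.81, 33.59]
[0.46702628 0.39564222 0.2       ]
[0.61486776 0.4066328  0.11      ]
[0.33789129 0.35665447 0.05      ]
```

```bash
python3 -m handwheel '[-4,0,0,0, -7.3,3,2,0, -7.3,8.5,5.1,3, -7.3,14,8.4,8, -7.3,19.5,11.7,13, -7.3,25,15,18, -7.3,30.5,18.3,23, -7.3,36,21.6,28, -7.3,41.5,24.9,33.6, -7.3,46,27.5,33.6]' 0 20; python3 - <<'E'
from h import *
print(shift(pos(TH,.238,.30),None,np.degrees(TH)+90))
E
```

```text
time_s: 1.35
tcp_pos: [0.569, 0.2192, 0.2994]
eef_rot: [-45.0, 90.0, 171.6]
contact_force: [0.8, 1.2, 0.7]
gripper_width: 0.0007
[-0.06, 4.44, -0.31, -0.07]
```

```bash
python3 -m handwheel '[0,2.2,-0.15,0, 0,4.4,-0.3,0, 3,4.4,-0.3,0, 6,4.4,-0.3,0, 9,4.4,-0.3,0, 11.5,4.4,-0.3,0, 13.5,4.4,-0.3,0, 14.5,4.4,-0.3,0, 14.5,4.4,-0.3,0, 14.5,4.4,-0.3,0]'; python3 - <<'E'
from h import *
print(shift(pos(TH,.238,.108),None,np.degrees(TH)+90))
T=cap('top');S=cap('scene')
a=cv2.resize(T['image'][170:270,200:330,::-1],(520,400),interpolation=cv2.INTER_CUBIC)
s=cv2.resize(S['image'][210:350,250:390,::-1],(400,400),interpolation=cv2.INTER_CUBIC)
cv2.imwrite('pics/a1.png',cv2.resize(np.hstack([a,s]),(800,348)))
E
```

```text
time_s: 2.6
tcp_pos: [0.5973, 0.1878, 0.1555]
eef_rot: [166.8, 89.9, 23.5]
contact_force: [-0.2, 0.6, 0.2]
gripper_width: 0.0005
[4.75, 0.22, 0.1, 0.01]
```

View pics/a1.png

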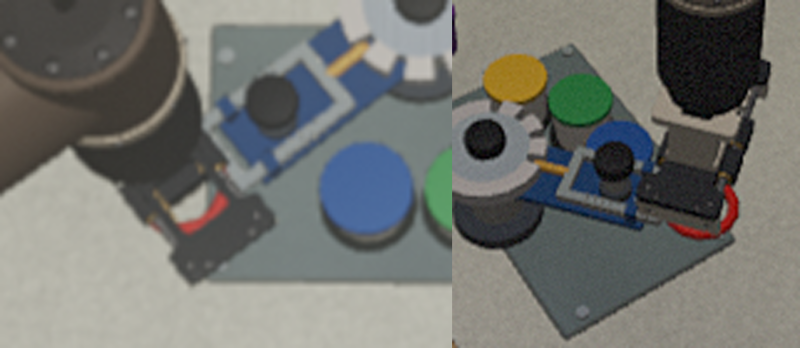

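```bash
python3 - <<'E'
from h import *
T=cap('top');S=cap('scene')
cv2.imwrite('pics/a2.png',cv2.resize(S['image'][230:310,330:400,::-1],(525,600),interpolation=cv2.INTER_CUBIC))
cv2.imwrite('pics/a3.png',cv2.resize(T['image'][150:260,210:310,::-1],(545,600),interpolation=cv2.INTER_CUBIC))
E
```

```text
(no output)
```

View pics/a2.png

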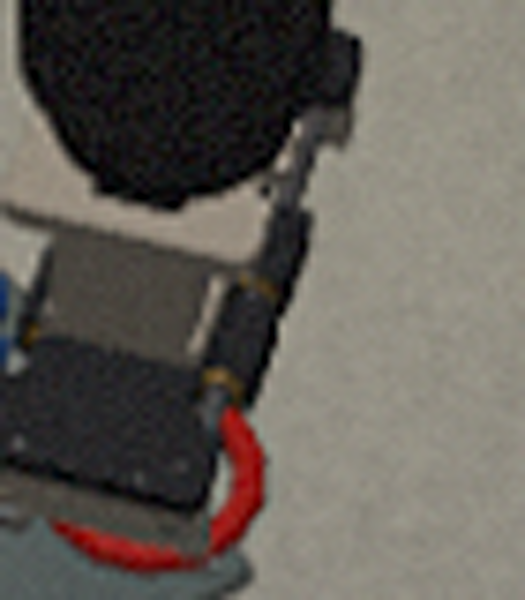

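View pics/a3.png

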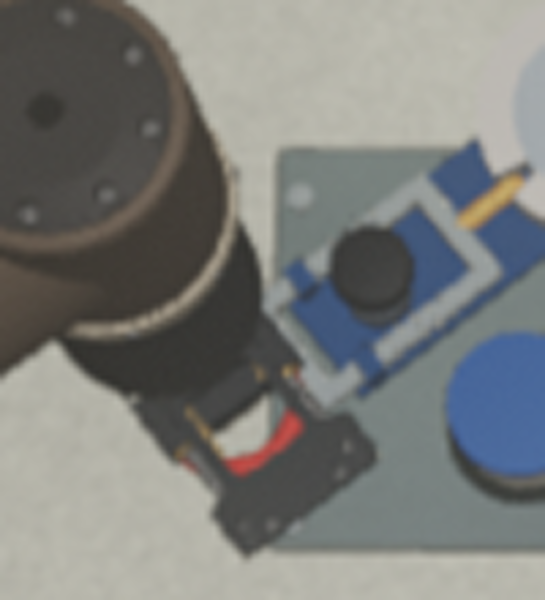

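```bash
cat >> h.py <<'E'
def proj(c,p):
    f=240/np.tan(np.radians(c['fov_y'])/2);q=rot(c['rotation']).T@(np.array(p)-c['xyz'])
    return np.array([c['cx']+f*q[0]/q[2],c['cy']+f*q[1]/q[2]])
E
python3 - <<'E'
from h import *
s=sensors.get_state();R=rot(s['eef_rot']);p=s['tcp_pos']
T=cap('top');S=cap('scene')
it,is_=T['image'][:,:,::-1].copy(),S['image'][:,:,::-1].copy()
L=[((0,0,0),(0,255,255)),((-.066,.039,.0965),(255,0,255)),((-.066,-.039,.0965),(255,0,255)),((-.066,.039,-.0965),(255,255,0)),((-.066,-.039,-.0965),(255,255,0)),((0,0,.021),(0,255,0)),((0,0,-.021),(0,255,0))]
A=[]
for c,im,(x,y) in((T,it,(200,150)),(S,is_,(300,210))):
    im=cv2.resize(im[y:y+110,x:x+110],(400,400),interpolation=cv2.INTER_CUBIC)
    for q,col in L:
        u=(proj(c,p+R@np.array(q))-[x,y])*400/110
        cv2.circle(im,(int(u[0]),int(u[1])),4,col,-1)
    A.append(im)
cv2.imwrite('pics/a4.png',np.hstack(A))
E
```

```text
(no output)
```

View pics/a4.png

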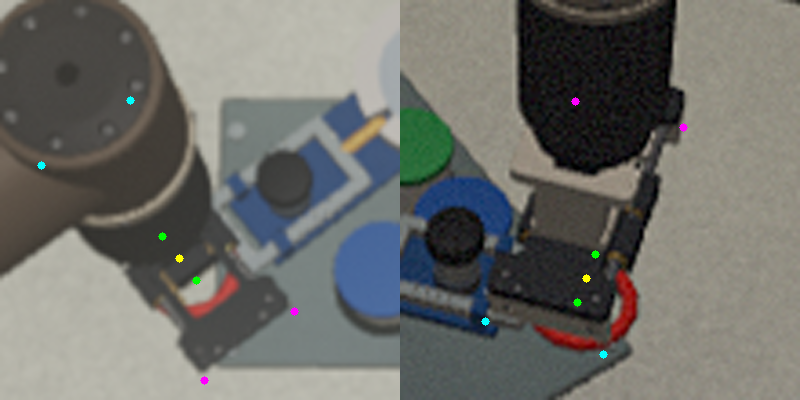

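The body corners project where the gripper is seen, and the fingertips (yellow and green dots) are centred over the ring. Descending into it.

```bash
python3 -m handwheel '[0,0.2,0.1,0, 1,0.2,0.1,0, 1.7,0.2,0.1,0, 2.4,0.2,0.1,0, 3.1,0.2,0.1,0, 3.8,0.2,0.1,0, 4.4,0.2,0.1,0, 4.8,0.2,0.1,0, 4.8,0.2,0.1,0, 4.8,0.2,0.1,0]'; python3 - <<'E'
from h import *
print(shift(pos(TH,.238,.108),None,np.degrees(TH)+90))
T=cap('top');S=cap('scene')
cv2.imwrite('pics/b1.png',np.hstack([cv2.resize(T['image'][150:260,210:320,::-1],(400,400),interpolation=cv2.INTER_CUBIC),cv2.resize(S['image'][230:340,280:390,::-1],(400,400),interpolation=cv2.INTER_CUBIC)]))
E
```

```text
time_s: 4.15
tcp_pos: [0.5974, 0.1853, 0.1068]
eef_rot: [165.2, 90.0, 21.9]
contact_force: [0.3, 0.5, 0.2]
gripper_width: 0.0005
[-0.12, 0.02, -0.05, -0.0]
```

View pics/b1.png

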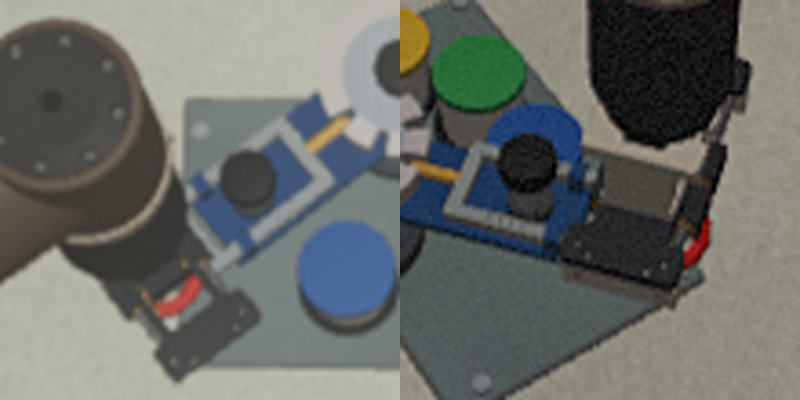

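```bash
python3 -m handwheel '[0,-0.4,0,0, 0,-0.7,0,0, 0,-1,0,0, 0,-1.3,0,0, 0,-1.6,0,0, 0,-1.9,0,0, 0,-2.1,0,0, 0,-2.3,0,0, 0,-2.3,0,0, 0,-2.3,0,0]'; python3 - <<'E'
from h import *
s=sensors.get_state();print(s['tcp_pos'],rot(s['eef_rot']).T@s['contact_force'],s['moment'])
print(np.hypot(*(s['tcp_pos'][:2]-PIV)))
T=cap('top');S=cap('scene')
cv2.imwrite('pics/b2.png',np.hstack([cv2.resize(T['image'][150:260,210:320,::-1],(400,400),interpolation=cv2.INTER_CUBIC),cv2.resize(S['image'][230:340,280:390,::-1],(400,400),interpolation=cv2.INTER_CUBIC)]))
E
```

```text
time_s: 5.5
tcp_pos: [0.584, 0.2028, 0.1067]
eef_rot: [79.9, 89.9, -63.5]
contact_force: [4.4, -6.4, -1.3]
gripper_width: 0.0005
[0.58401265 0.20277677 0.10673473] [1.30523068 7.78726641 0.32430741] [-1.96723448 -1.55174302  0.09309678]
0.2602138904112061
```

View pics/b2.png

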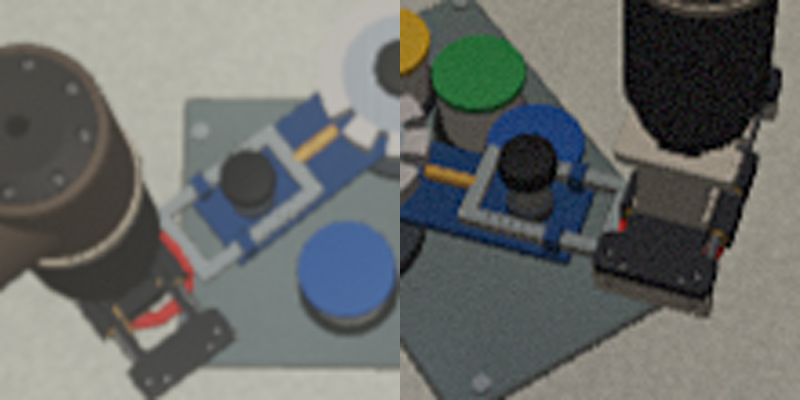

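```bash
python3 -m handwheel '[0,-0.3,0,0, 0,-0.5,0,0, 0,-0.46,0.92,-2, 0,-0.42,1.85,-4, 0,-0.34,2.77,-6, 0,-0.22,3.69,-8, 0,-0.08,4.6,-10, 0,0.1,5.5,-12, 0,0.3,6.4,-14, 0,0.54,7.3,-16]'; python3 - <<'E'
from h import *
s=sensors.get_state();print(s['tcp_pos'],rot(s['eef_rot']).T@s['contact_force'],s['moment'])
d=s['tcp_pos'][:2]-PIV;th=np.arctan2(d[1],d[0]);print(np.hypot(*d),th-TH)
R=rot(s['eef_rot']);print(np.degrees(np.arctan2(R[1,2],R[0,2]))%360)
T=cap('top');S=cap('scene')
cv2.imwrite('pics/b3.png',np.hstack([cv2.resize(T['image'][150:260,220:330,::-1],(400,400),interpolation=cv2.INTER_CUBIC),cv2.resize(S['image'][230:340,280:390,::-1],(400,400),interpolation=cv2.INTER_CUBIC)]))
for a in (17,18):
  pass
for r in [.262,.265]:
  for f in (.1,.2,.3,.4,.5,.6,.7,.8,.9,1):
    t=th+(TH+.593-th)*f; print(np.round(shift(pos(t,r,.107),None,np.degrees(t)+90),2))
E
```

```text
time_s: 6.85
tcp_pos: [0.5294, 0.1554, 0.107]
eef_rot: [123.8, 89.9, -3.5]
contact_force: [8.3, -5.3, -2.8]
gripper_width: 0.0004
[0.52942608 0.15539119 0.10698625] [ 2.7829458   9.81167287 -0.84357567] [-1.58700502 -2.73421769  0.02702175]
0.2650044407462566 0.27865346383899325
232.73816142885062
[ 0.    0.33  0.75 -1.71]
[ 0.    0.37  1.57 -3.51]
[ 0.    0.43  2.39 -5.32]
[-0.    0.52  3.21 -7.12]
[-0.    0.63  4.02 -8.92]
[ -0.     0.77   4.84 -10.72]
[ -0.     0.94   5.64 -12.52]
[ -0.     1.13   6.44 -14.32]
[ -0.     1.35   7.24 -16.12]
[ -0.     1.59   8.03 -17.92]
[ 0.    0.03  0.76 -1.71]
[ 0.    0.07  1.59 -3.51]
[-0.    0.13  2.42 -5.32]
[-0.    0.22  3.25 -7.12]
[-0.    0.34  4.07 -8.92]
[ -0.     0.48   4.89 -10.72]
[ -0.     0.65   5.71 -12.52]
[ -0.     0.84   6.52 -14.32]
[ -0.     1.06   7.32 -16.12]
[ -0.     1.3    8.12 -17.92]
```

View pics/b3.png

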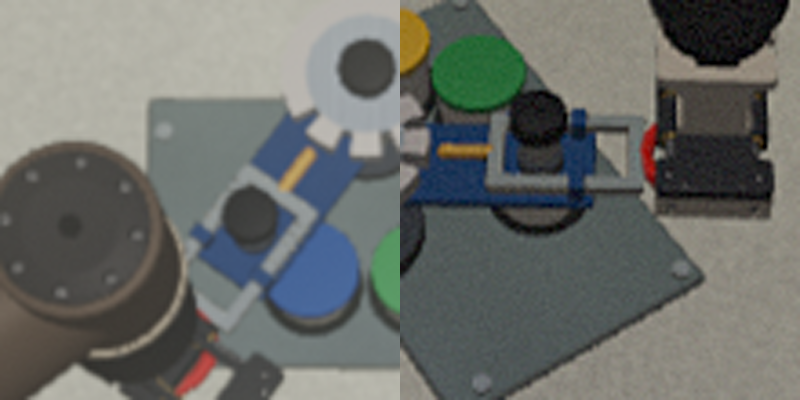

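```bash
python3 -m handwheel '[0,0.23,0.76,-1.7, 0,0.27,1.58,-3.5, 0,0.33,2.4,-5.3, 0,0.42,3.22,-7.1, 0,0.54,4.04,-8.9, 0,0.68,4.86,-10.7, 0,0.84,5.67,-12.5, 0,1.03,6.47,-14.3, 0,1.26,7.27,-16.1, 0,1.5,8.06,-17.9]'; python3 - <<'E'
from h import *
s=sensors.get_state();print(s['tcp_pos'],rot(s['eef_rot']).T@s['contact_force'],s['moment'])
d=s['tcp_pos'][:2]-PIV;th=np.arctan2(d[1],d[0]);print(np.hypot(*d),th-TH)
T=cap('top');S=cap('scene')
cv2.imwrite('pics/b4.png',np.hstack([cv2.resize(T['image'][150:260,250:360,::-1],(400,400),interpolation=cv2.INTER_CUBIC),cv2.resize(S['image'][230:340,260:370,::-1],(400,400),interpolation=cv2.INTER_CUBIC)]))
print(shift(pos(TH+.593,.265,.107),None,np.degrees(TH+.593)+90))
E
```

```text
time_s: 8.2
tcp_pos: [0.493, 0.083, 0.1072]
eef_rot: [125.2, 89.8, 15.8]
contact_force: [7.3, -1.8, -4.9]
gripper_width: 0.0005
[0.49303356 0.08304286 0.10717393] [ 4.88078596  7.45854699 -0.74431178] [-0.72549233 -2.90207725  0.01986404]
0.2623590300440211 0.5868462567464583
[0.02, -0.25, 0.1, -0.02]
```

View pics/b4.png

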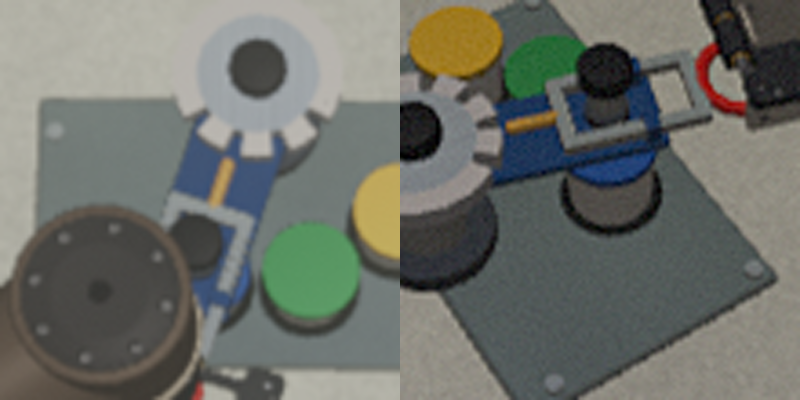

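```bash
python3 -m handwheel '[0,0.1,0.1,0, 0,0.4,0.1,0, 0,0.8,0.1,0, 0,1.2,0.1,0, 0,1.6,0.1,0, 0,1.9,0.1,0, 0,2.2,0.1,0, 0,2.4,0.1,0, 0,2.4,0.1,0, 0,2.4,0.1,0]'; python3 - <<'E'
from h import *
s=sensors.get_state();print(s['tcp_pos'],rot(s['eef_rot']).T@s['contact_force'],s['moment'])
d=s['tcp_pos'][:2]-PIV;th=np.arctan2(d[1],d[0]);print(np.hypot(*d),th-TH)
T=cap('top');S=cap('scene')
cv2.imwrite('pics/b5.png',np.hstack([cv2.resize(T['image'][150:260,250:360,::-1],(400,400),interpolation=cv2.INTER_CUBIC),cv2.resize(S['image'][230:340,260:370,::-1],(400,400),interpolation=cv2.INTER_CUBIC)]))
E
```

```text
time_s: 9.55
tcp_pos: [0.5133, 0.0736, 0.1065]
eef_rot: [-57.8, 90.0, -167.2]
contact_force: [0.2, -0.7, 0.1]
gripper_width: -0.0002
[0.51327755 0.07362961 0.10653073] [-0.13942772  0.44809946  0.63185923] [0.00255038 0.07570641 0.00109775]
0.24013447389116455 0.5952953391104754
```

View pics/b5.png

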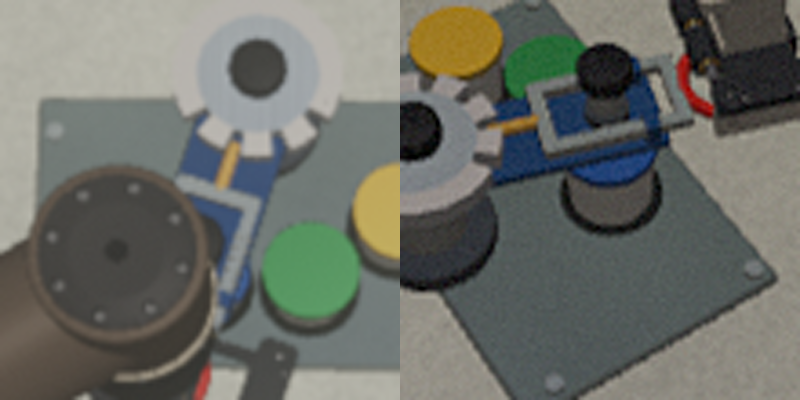

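```bash
python3 -m handwheel '[-1,0,0,0, -3,0,0,0, -6,0,0,0, -9,0,0,0, -11,-3,0,0, -12,-7,0,0, -12,-10,0,0, -12,-10,0,0, -12,-10,0,0, -12,-10,0,0]'; python3 - <<'E'
from h import *
import pickle
T=cap('top');S=cap('scene');pickle.dump((T,S),open('c1.pkl','wb'))
cv2.imwrite('pics/b6.png',np.hstack([cv2.resize(T['image'][150:260,250:360,::-1],(400,400),interpolation=cv2.INTER_CUBIC),cv2.resize(S['image'][230:340,250:360,::-1],(400,400),interpolation=cv2.INTER_CUBIC)]))
s=sensors.get_state();print(s['tcp_pos'])
for n,c,(x0,x1,y0,y1) in (('top',T,(225,395,140,275)),('scene',S,(230,400,205,345))):
    h=cv2.cvtColor(c['image'],cv2.COLOR_RGB2HSV)
    m=cv2.inRange(h,(0,120,60),(8,255,255))|cv2.inRange(h,(172,120,60),(180,255,255))
    z=np.zeros_like(m);z[y0:y1,x0:x1]=m[y0:y1,x0:x1]
    for k in cv2.findContours(z,cv2.RETR_EXTERNAL,cv2.CHAIN_APPROX_NONE)[0]:
        if cv2.contourArea(k)>40:
            e=cv2.fitEllipse(k);p=plane(c,*e[0],.131);d=p[:2]-PIV;print(n,cv2.contourArea(k),e,p,np.hypot(*d),np.arctan2(d[1],d[0])-TH)
E
```

```text
time_s: 10.9
tcp_pos: [0.4197, 0.1069, 0.2266]
eef_rot: [0.5, 90.0, -109.0]
contact_force: [0.1, -0.1, -1.0]
gripper_width: 0.0007
[0.41954323 0.10675743 0.22631889]
top 129.0 ((293.5840148925781, 251.68276977539062), (24.648391723632812, 25.31422233581543), 134.05636596679688) [0.51647575 0.07185953 0.131     ] 0.23653242532046367 0.5979052720306122
scene 453.5 ((349.3881530761719, 251.13629150390625), (21.62076187133789, 26.901424407958984), 97.05554962158203) [0.52109519 0.07675613 0.131     ] 0.23384906516183146 0.5716540074170924
```

View pics/b6.png

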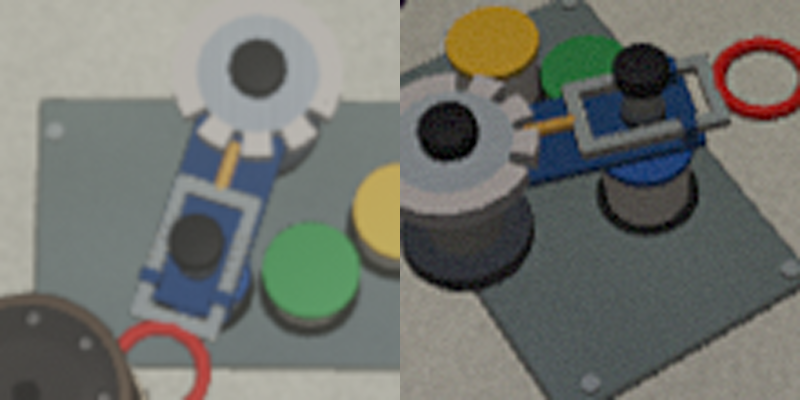

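The ring is about 236 mm from the pivot (a pin resting on the rim would give about 249) at +0.598 rad, so the pin is home. Next is the knob.

```bash
python3 - <<'E'
from h import *
import pickle
T,S=pickle.load(open('c1.pkl','rb'))
print(tri(T,(303.9,216),S,(316.3,248.7)),plane(T,303.9,216,.176),plane(S,316.3,248.7,.176))
k=pos(TH+.595,.145,.176);print(k, shift(k,None,np.degrees(TH+.595)+90))
E
```

```text
(array([0.6052918 , 0.04208255, 0.16682055]), np.float64(0.0007860872511466779)) [0.60345988 0.04156665 0.176     ] [0.60897714 0.04886378 0.176     ]
[0.60311268 0.04232113 0.176     ] [5.02, 19.46, -0.06, -0.24]
```

```bash
python3 -m handwheel '[0,4,0,0, 0,8,0,0, 0,12,0,0, 0,16,0,0, 0,18.5,0,0, 1,19.5,0,0, 2,19.5,0,0, 3.2,19.5,0,0, 3.2,19.5,0,0, 3.2,19.5,0,0]'; python3 - <<'E'
from h import *
k=pos(TH+.595,.145,.176);print(shift(k,None,np.degrees(TH+.595)+90))
s=sensors.get_state();print(s['tcp_pos'],s['contact_force'])
T=cap('top');S=cap('scene')
cv2.imwrite('pics/b7.png',np.hstack([cv2.resize(T['image'][150:260,250:360,::-1],(400,400),interpolation=cv2.INTER_CUBIC),cv2.resize(S['image'][210:320,250:360,::-1],(400,400),interpolation=cv2.INTER_CUBIC)]))
E
```

```text
time_s: 12.25
tcp_pos: [0.6029, 0.0424, 0.1951]
eef_rot: [115.8, 90.0, 6.4]
contact_force: [0.2, 0.2, 0.3]
gripper_width: 0.0006
[1.91, 0.02, -0.0, -0.16]
[0.60289571 0.04235058 0.19510082] [0.21981828 0.18609351 0.30054052]
```

View pics/b7.png

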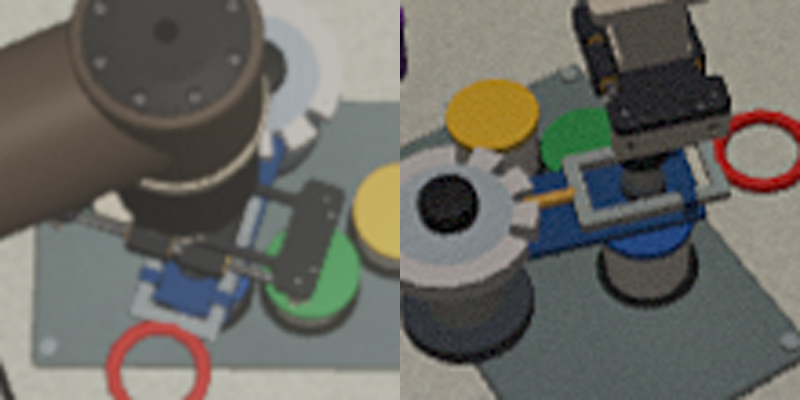

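```bash
python3 -m handwheel '[0.8,0,0,0, 1.5,0,0,0, 2,0,0,0, 2.3,0,0,0, 2.6,0,0,0, 2.9,0,0,0, 3.2,0,0,0, 3.5,0,0,0, 3.6,0,0,0, 3.6,0,0,0]'; python3 -c "
from h import *
s=sensors.get_state();print(s['tcp_pos'],s['contact_force'])"
```

```text
time_s: 13.6
tcp_pos: [0.6029, 0.042, 0.1586]
eef_rot: [-45.1, 90.0, -154.5]
contact_force: [-4.4, 0.6, 4.9]
gripper_width: 0.0005
[0.6028687  0.04198769 0.15856836] [-4.43242713  0.62833963  4.88062308]
```

```bash
python3 - <<'E'
from h import *
for i in range(3):
    T=cap('top');S=cap('scene');s=sensors.get_state();print(s['contact_force'],s['moment'],s['tcp_pos'])
cv2.imwrite('pics/b8.png',np.hstack([cv2.resize(T['image'][150:260,250:360,::-1],(400,400),interpolation=cv2.INTER_CUBIC),cv2.resize(S['image'][210:320,250:360,::-1],(400,400),interpolation=cv2.INTER_CUBIC)]))
E
```

```text
[-3.83230719  0.11497563  5.07007056] [ 0.07695194  1.55026986 -0.0123654 ] [0.60287888 0.04201213 0.15863793]
[-3.97592996  0.36458403  5.66030962] [ 0.12045876  1.61290026 -0.0144214 ] [0.60288879 0.04200379 0.15865681]
[-3.94330793  1.00879497  6.52295833] [ 0.12937126  1.53375624 -0.01498601] [0.60284332 0.04197883 0.15865529]
```

View pics/b8.png

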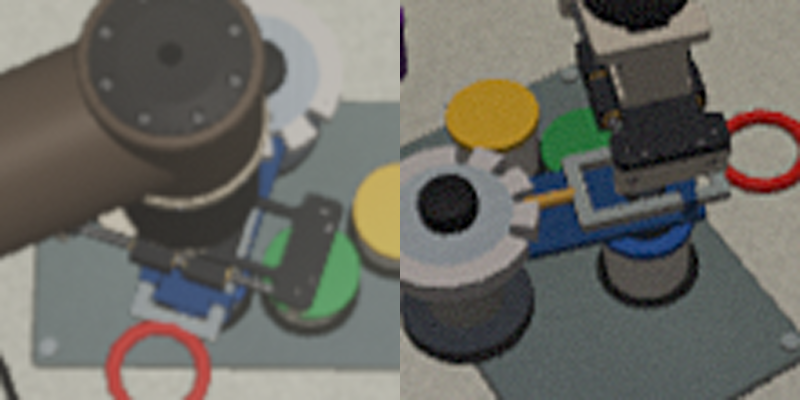

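```bash
python3 -m handwheel '[0.1,0,0,0, 0.15,0,0,0, 0.2,0,0,0, 0.25,0,0,0, 0.3,0,0,0, 0.3,0,0,0, 0.3,0,0,0, 0.3,0,0,0, 0.3,0,0,0, 0.3,0,0,0]'; python3 -c "
from h import *
for i in range(4):
    T=cap('top');s=sensors.get_state();print(s['tcp_pos'],s['contact_force'])"
```

```text
time_s: 15.15
tcp_pos: [0.6029, 0.042, 0.1563]
eef_rot: [102.1, 90.0, -7.3]
contact_force: [-5.6, -0.5, 9.9]
gripper_width: 0.0006
[0.60290674 0.04200079 0.1563098 ] [-5.89915663  0.83718197 10.9273797 ]
[0.60290648 0.04200299 0.15630792] [-6.12138156  0.77964512  9.90846054]
[0.60289632 0.04200047 0.15630044] [-5.89728265  1.17237248  9.93713864]
[0.60292447 0.04201958 0.15631976] [-6.06877036  1.35004415 10.21148944]
```

```bash
python3 -m handwheel '[0.03,0,0,0, 0.06,0,0,0, 0.1,0,0,0, 0.1,0,0,0, 0.1,0,0,0, 0.1,0,0,0, 0.1,0,0,0, 0.1,0,0,0, 0.1,0,0,0, 0.1,0,0,0]'; python3 -c "
from h import *
for i in range(3):
    S=cap('scene');s=sensors.get_state();print(s['tcp_pos'],s['contact_force'])
cv2.imwrite('pics/b9.png',cv2.resize(S['image'][210:320,250:360,::-1],(600,600),interpolation=cv2.INTER_CUBIC))"
```

```text
time_s: 16.6
tcp_pos: [0.6029, 0.042, 0.1563]
eef_rot: [102.5, 90.0, -6.9]
contact_force: [-8.9, 0.2, 16.2]
gripper_width: 0.0002
[0.60294083 0.04197973 0.15627052] [-8.95478948  0.13272463 16.81447195]
[0.60295262 0.04199399 0.15626047] [-8.72347991  0.8649097  15.01343231]
[0.6029406  0.04201367 0.15626092] [-8.13531507  1.00212983 15.59989669]
```

View pics/b9.png

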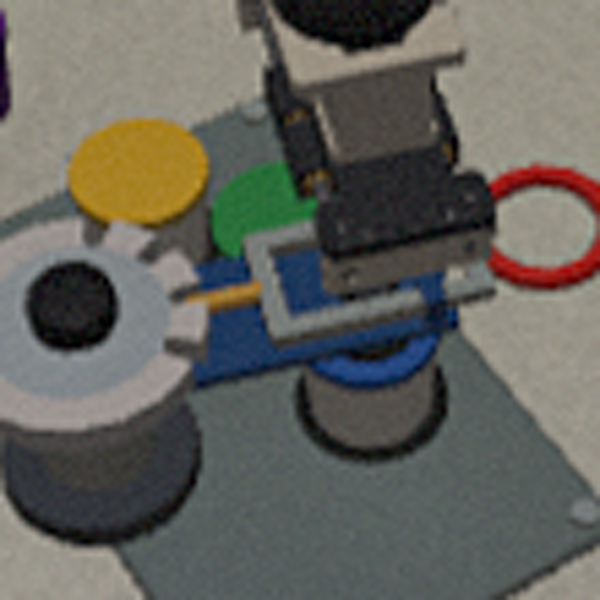

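The pad is on the lid: force rose from 10 to 16 N with no further travel, held for well over 0.5 s. The picture shows the pad on the blue lid at about (385,350). Releasing.

```bash
python3 -m handwheel '[-0.5,0,0,0, -1,0,0,0, -1.6,0,0,0, -2.4,0,0,0, -4,0,0,0, -7,0,0,0, -11,0,0,0, -14,-4,0,0, -14,-9,0,0, -14,-14,0,0]'; python3 -m handwheel '[0,-4,-4,0, 0,-6,-8,0, 0,-6,-12,0, 0,-6,-16,0, 0,-6,-20,0, 0,-6,-24,0, 0,-6,-24,0, 0,-6,-24,0, 0,-6,-24,0, 0,-6,-24,0]'; python3 - <<'E'
from h import *
import pickle
T=cap('top','top9.png');S=cap('scene','scene9.png');a=pickle.load(open('c0.pkl','rb'))
cv2.imwrite('pics/c1.png',np.hstack([cv2.resize(T['image'][150:260,250:360,::-1],(400,400),interpolation=cv2.INTER_CUBIC),cv2.resize(S['image'][210:320,250:360,::-1],(400,400),interpolation=cv2.INTER_CUBIC)]))
d=np.vstack([cv2.absdiff(T['image'],a['top']['image']).max(2),cv2.absdiff(S['image'],a['scene']['image']).max(2)])
cv2.imwrite('pics/c2.png',cv2.resize((d>50).astype(np.uint8)*255,(400,600)))
R={'red':((0,120,60),(8,255,255)),'blue':((105,120,50),(125,255,255)),'green':((50,100,40),(75,255,255)),'yellow':((18,120,80),(32,255,255))}
for n,c,(x0,x1,y0,y1) in (('top',T,(225,395,140,275)),('scene',S,(230,400,205,345))):
    h=cv2.cvtColor(c['image'],cv2.COLOR_RGB2HSV)
    for kk,(l,u) in R.items():
      m=cv2.inRange(h,l,u)
      if kk=='red': m|=cv2.inRange(h,(172,120,60),(180,255,255))
      z=np.zeros_like(m);z[y0:y1,x0:x1]=m[y0:y1,x0:x1]
      for k in cv2.findContours(z,cv2.RETR_EXTERNAL,cv2.CHAIN_APPROX_NONE)[0]:
        if cv2.contourArea(k)>100:
            e=cv2.fitEllipse(k);p=plane(c,*e[0],.131 if kk=='red' else .08);d=p[:2]-PIV;print(n,kk,cv2.contourArea(k),np.round(e[0],1),p.round(4),np.hypot(*d),np.arctan2(d[1],d[0])%6.283-TH)
E
```

```text
time_s: 18.0
tcp_pos: [0.4702, 0.0891, 0.2956]
eef_rot: [141.5, 89.9, 32.0]
contact_force: [-0.0, 0.8, 0.5]
gripper_width: 0.0003
time_s: 19.25
tcp_pos: [0.4944, 0.3344, 0.2952]
eef_rot: [160.4, 89.9, 50.9]
contact_force: [-0.9, -0.0, -0.3]
gripper_width: 0.0004
top red 569.0 [293.1 251.8] [0.5162 0.0733 0.131 ] 0.2372880149002264 0.5926116848701835
top green 470.5 [335.2 223.9] [ 0.6012 -0.0429  0.08  ] 0.14374562344253664 1.1944119163619384
top yellow 492.5 [360.  207.8] [ 0.6461 -0.1139  0.08  ] 0.14336262598243973 1.787762866691211
scene red 453.5 [349.4 251.1] [0.521  0.0768 0.131 ] 0.2339598938608863 0.571737893730877
scene blue 295.5 [306.8 273.4] [0.6383 0.0391 0.08  ] 0.11105504919732177 0.5176235136601748
scene green 205.5 [298.3 246.7] [ 0.6057 -0.0553  0.08  ] 0.1432467003321243 1.2860825369998676
scene yellow 361.5 [274.9 241.1] [ 0.65   -0.1134  0.08  ] 0.14049256948788294 1.8068637243888879
```

View pics/c1.png

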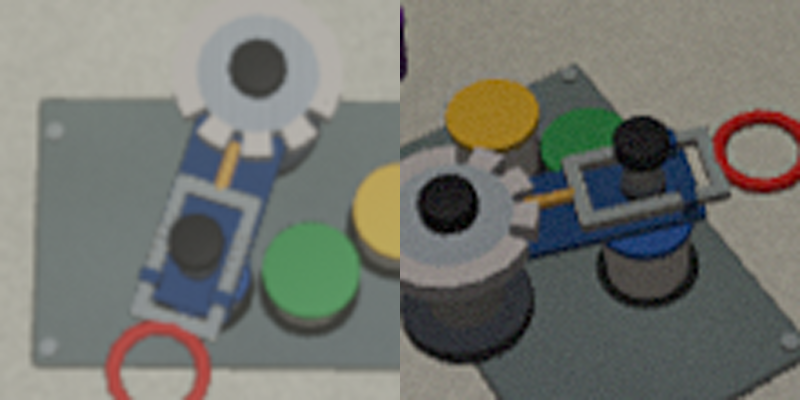

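View pics/c2.png

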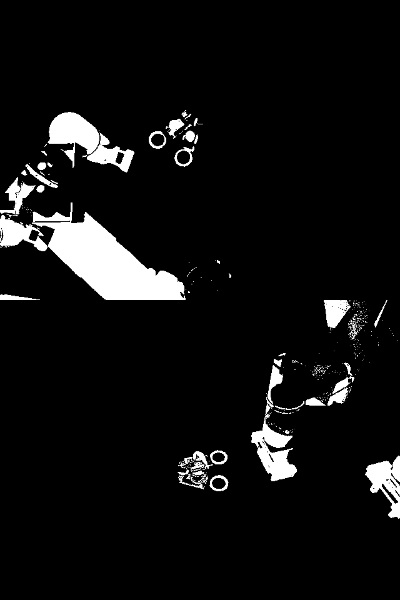

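View pics/top9.png

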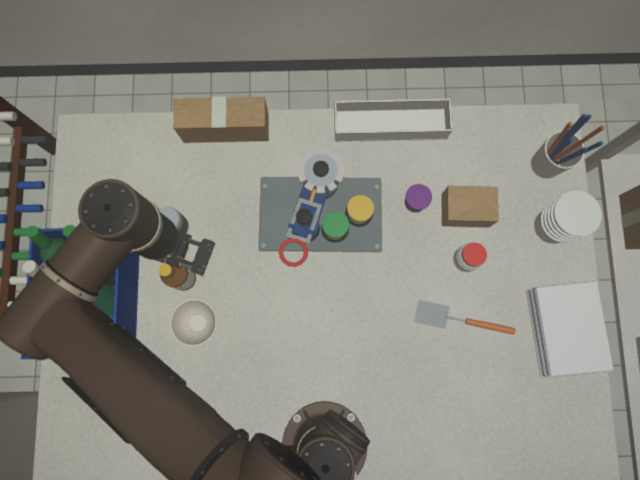

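The top picture shows the ring at (293,252), the knob up at (304,216), and green and yellow where they were. The difference image shows changes only at the swing arm and the robot. Handing in.

```bash
python3 -c "
from h import *
s=sensors.get_state();print(s['time_s'],s['contact_force']);print(workorder.close_job())"
```

```text
19.35 [-0.50006471 -0.22710451  0.26134601]
the job is handed in; nothing more can be done
None
```

The blue lid is stamped, and I handed the job in at 19.35 s with the robot clear and the wrist force near zero. The hand-in reports no verdict.

**What I did:** I put the closed fingertips down into the red ring and pulled it out by about 18 mm. I then swung the arm to the first tub hole (blue) and let the pin snap in. The knob went down about 20 mm until the force rose from 10 to 16 N with no further travel, so the pad was on the lid. I held it there for over 1 s, then let it spring back up.

**Last checks, mostly good:**
- **Pin:** the top view puts the ring 237 mm from the pivot at +0.593 rad, so the pin is home.
- **Stamp:** the knob looks the same as before the press, so the stamp is back up.
- **Tubs and bystanders:** the green and yellow lids measure the same as at the start. A before/after image difference shows changes only at the swing arm and the robot. The blue tub is half hidden under the arm, so I checked it only by eye and it looks unmoved.

**Checks that disagreed:**
- **Camera views:** the scene camera put the ring about 3 mm and 0.02 rad off the top view. The two views also put the black cap and the knob about 10 mm lower than their stated heights. I went by the top view and the stated heights for the knob.
- **Sideways force:** the press also showed up to about 9 N sideways on the fingertips, probably friction on the knob. It had no visible effect.

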